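# Make up the fuse box kit and the gas meter kit

## Task

Make up two service kits from the stock on the bench: the circuit breaker and the porcelain fuse cap go in the blue tray; the yellow-handled gas valve, the brass union and the pressure gauge go in the yellow tray. Give each part a bay of its own, any bay of its tray, set down flat on the bay's floor and the same way up as it is now. Leave the red-handled water valve where it is.

Things in the scene. Friction and masses are not known exactly. Their poses are not given: they have to be found in the camera images.
- breaker: Circuit breaker, white plastic with a blue toggle bar on top, standing on its flat back: foot 85 mm (its x) x 36 mm (its y), 44 mm high; the middle 45 mm of its length rises to 61 mm, the toggle to 69 mm. Sides flat across y (36 mm): grip there. About 0.2 kg. Origin: centre of its underside, z up.
- fuse_cap: Porcelain screw fuse cap, white round, 38 mm diameter (straight sides up to 34 mm), 44 mm high, a red dot in the middle of its top. About 0.08 kg. Origin: centre of its underside, z up.
- gas_valve: Gas ball valve: brass body lying flat, 70 mm long along its x, 34 mm wide (y) and high, with round ends and a 34 mm square middle to grip across y; above it a flat YELLOW handle 64 x 18 mm, lying along x, between 48 and 53 mm height (56 mm in all). About 0.25 kg. Origin: under the middle of the body, on its underside, z up.
- union: Brass pipe union standing on end: hexagon 38 mm across flats (44 over corners) from 12 to 36 mm height, threaded round 33 mm above and 35 mm below, 48 mm high, dark bore on top. Pairs of flats face its own x axis (and every 60 degrees from it). About 0.22 kg. Origin: centre of its underside, z up.
- gauge: Pressure gauge lying on its back, white dial up with black needle and steel rim: round case 40 mm diameter, 36 mm high, with a brass stem 14 mm wide that sticks out to 40 mm from the centre along its -x, 5 to 19 mm above the bench. About 0.12 kg. Origin: under the centre of the dial, on the underside, z up.
- water_valve: Water valve with a RED handle, otherwise the same as the gas valve. It belongs in neither kit. Origin as the gas valve's.
- tray_yellow: Yellow tray, open on top, fixed to the bench, 208 mm (its y) x 118 mm (its x), 15 mm high; walls and dividers 4 mm thick, floor 4 mm thick, grey-lined. Three bays side by side along its y, each 64 mm (y) x 110 mm (x) inside; bay centres at x = 0, y = -68, 0 and 68 mm. Origin: centre of its underside, z up. The gas meter kit.
- tray_blue: Blue tray, open on top, fixed to the bench, 140 mm (its y) x 118 mm (its x), 15 mm high; walls and dividers 4 mm thick, floor 4 mm thick, grey-lined. Two bays side by side along its y, each 64 mm (y) x 110 mm (x) inside; bay centres at x = 0, y = -34 and 34 mm. Origin: centre of its underside, z up. The fuse box kit.

How it is judged:
At the end, for the whole second after the job is handed in: Each part rests in a bay of its own in its tray: within 21 mm across and 40 mm along of the bay's centre, underside under 9 mm above the tray's, tilt under 0.12 rad, at rest. The red-handled valve has moved under 30 mm and is not tipped (0.2 rad) (x of gas_valve in the frame of tray_yellow between -0.04 and 0.04 m and z of gas_valve in the frame of tray_yellow between 0 and 0.009 m and angle between each of gas_valve, union, gauge, breaker, fuse_cap's own z axis and vertical below 0.12 rad and linear speed of each of gas_valve, union, gauge, breaker, fuse_cap below 0.02 m/s and angular speed of each of gas_valve, union, gauge, breaker, fuse_cap below 0.2 rad/s and (y of gas_valve in the frame of tray_yellow between -0.089 and -0.047 m or y of gas_valve in the frame of tray_yellow between -0.021 and 0.021 m or y of gas_valve in the frame of tray_yellow between 0.047 and 0.089 m) and x of union in the frame of tray_yellow between -0.04 and 0.04 m and z of union in the frame of tray_yellow between 0 and 0.009 m and (y of union in the frame of tray_yellow between -0.089 and -0.047 m or y of union in the frame of tray_yellow between -0.021 and 0.021 m or y of union in the frame of tray_yellow between 0.047 and 0.089 m) and x of gauge in the frame of tray_yellow between -0.04 and 0.04 m and z of gauge in the frame of tray_yellow between 0 and 0.009 m and (y of gauge in the frame of tray_yellow between -0.089 and -0.047 m or y of gauge in the frame of tray_yellow between -0.021 and 0.021 m or y of gauge in the frame of tray_yellow between 0.047 and 0.089 m) and (y of gas_valve in the frame of tray_yellow between -0.089 and -0.047 m or y of union in the frame of tray_yellow between -0.089 and -0.047 m or y of gauge in the frame of tray_yellow between -0.089 and -0.047 m) and (y of gas_valve in the frame of tray_yellow between -0.021 and 0.021 m or y of union in the frame of tray_yellow between -0.021 and 0.021 m or y of gauge in the frame of tray_yellow between -0.021 and 0.021 m) and (y of gas_valve in the frame of tray_yellow between 0.047 and 0.089 m or y of union in the frame of tray_yellow between 0.047 and 0.089 m or y of gauge in the frame of tray_yellow between 0.047 and 0.089 m) and x of breaker in the frame of tray_blue between -0.04 and 0.04 m and z of breaker in the frame of tray_blue between 0 and 0.009 m and (y of breaker in the frame of tray_blue between -0.055 and -0.013 m or y of breaker in the frame of tray_blue between 0.013 and 0.055 m) and x of fuse_cap in the frame of tray_blue between -0.04 and 0.04 m and z of fuse_cap in the frame of tray_blue between 0 and 0.009 m and (y of fuse_cap in the frame of tray_blue between -0.055 and -0.013 m or y of fuse_cap in the frame of tray_blue between 0.013 and 0.055 m) and (y of breaker in the frame of tray_blue between -0.055 and -0.013 m or y of fuse_cap in the frame of tray_blue between -0.055 and -0.013 m) and (y of breaker in the frame of tray_blue between 0.013 and 0.055 m or y of fuse_cap in the frame of tray_blue between 0.013 and 0.055 m) and distance of water_valve from where it was at the start of the episode below 0.03 m and angle between water_valve's own z axis and vertical below 0.2 rad); the robot touches nothing.
It fails at once if the red-handled water valve is taken from its place or pushed away (distance of water_valve from where it was at the start of the episode above 0.03 m).
It also fails if it takes over 125 s, if anything falls off the work surface, if the arm or the gripper's body presses on something with over 40 N, if the wrist force passes 120 N, or if a joint passes its speed limit or range.

## Robot

A 7-joint arm with a two-finger parallel gripper is mounted at the origin on the work surface. World frame = base frame: x ahead of the robot, y to its left, z up, the work surface at z = 0. Lengths are in m, angles in rad, forces in N, time in s.
With the tool pointing down it reaches from about 0.4 to 0.75 m from the base axis. Payload 19.5 kg.
Tool frame: the origin (TCP) lies on the front face of the gripper's body, between the roots of the fingers; the fingertips stand 73 mm ahead of it and the grasp point (between the pads) lies 54 mm ahead of it; z points along the fingers, y is the line along which they close (so a half turn about z gives the same grasp; the last joint's range is limited). The gripper opens to 85 mm and grips with 20 to 120 N. Pads are 22 mm wide; open, the fingers measure 114 mm over their backs; the gripper's body (76 mm by 85 mm) begins 54 mm behind the grasp point. The pads swing forward as they close: fully open they stand 13 mm farther back than shut.
Start: joints at [-1.272, 0.707, -0.028, 1.485, 0.022, 0.951, -0.075], TCP at [0.192, 0.542, 0.304] pointing down, gripper open.
Joint ranges: [-2.71, 2.71], [-0.32, 2.16], [-1.57, 1.52], [0, 2.45], [-1.46, 4.6], [0, 2.02], [-2.83, 2.83]. Speed limits (rad/s): [1.89, 1.89, 2.57, 2.57, 3.01, 3.01, 3.01].

## Interface

Orientations are given as a rotation vector (axis times angle).
In Python, from cell import bot gives the robot as it stands.
- The arm moves only by the shell command python3 -m handwheel 'ROWS' [OPENING] [FORCE]. ROWS is JSON, a list of rows, each a list of 2 entries, a list of its own where there are three numbers: the shift along the tool's x, y, z in units of 30 mm (1.0 is 30 mm), then the turn about the tool's z in units of 5 degrees (1.0 is 5 degrees). In form: [[[dx, dy, dz], yaw], ...]. A call has 1 to 20 rows; each row shifts and turns the commanded pose from where the row before left it, along the tool's axes as they then stand; what a row does not reach is not made up. A row lasts 1/12 s, in which the tool goes at most 41.7 mm and 7.16 degrees, less where a joint would pass 70% of its speed; a pose out of reach is approached as far as the arm can. A call is refused whole if a number of a shift passes 1 or a number of a turn 1, either way. A call with a gripper value outside its range is refused whole. OPENING is the closure, from 0 (fully open) to 1 (shut), set as the call begins (- or left out, the last holds). The fingers move at their own pace and stop on an object; FORCE is the grip in N (left out, the last holds). Time passes only in rows, so rows that do not move let the fingers close. It gives the time, the measured TCP pose, the force, the opening and the grip force at its end, in the units of the state.
- bot.observe(): the state, without advancing time (a new reading comes with each control period).
- bot.snapshot(name): name is "scene" or "top"; returns (picture, depth): 480x640x3 uint8, red, green, blue; 480x640 float32, m along the optical axis (not along the pixel's ray), 0 where there is no reading.
- bot.camera_params(name): a dict with "camera_matrix" (3x3 intrinsics, pixels), "k1" (the pictures are not rectified: a ray, as slopes to the right and down, at radius r is drawn at 1 + k1 r^2 times it, then the intrinsics apply), "extrinsics" (4x4, takes a point from world to camera coordinates). Camera axes: x right, y up, looking along -z (the intrinsics and any distortion apply to the point x, -y, -z); pixel columns grow to the right and rows downward; lengths in m; the calibration is good to about 2 mm. A picture is of the moment at which its call begins. camera_params takes no time and is no camera call.
- bot.job_done(): hands the job in; it is judged then, once.
The state is a dict: "time": time; "qpos": joint angles; "dq": joint speeds; "effort": joint torques, N m; "eef_pos": TCP position; "tcp_rot": TCP orientation; "contact_force": force on the tool from outside, world axes, zero at the start; "torque": the same for the moment, N m; "width": finger opening in m; "gripper_force": force on a finger pad.
Only numpy, scipy, OpenCV 4.12 (cv2) and the standard library are available. Lean on these libraries where they do the work, as an engineer would, in place of code of your own. Each camera call takes 0.05 s, during which the arm holds its last target. There are 200 camera calls.

## Working session

There is one attempt and no reset: what is moved stays moved. The work goes in short steps, Python scripts to look and compute and a shell command to move; the robot and the scene stay as the last step left them, time stands still between calls to the robot, and variables do not carry over. Pictures are saved under pics/ and viewed, at most 14 in all, crops included, and the job is handed in when it is done.

```bash
ls; mkdir -p pics; python3 - <<'E'
from cell import bot
import cv2
for n in("top","scene"):
    p,d=bot.snapshot(n); cv2.imwrite(f"pics/{n}0.png",p[:,:,::-1]); 
    c=bot.camera_params(n); print(n,c)
print(bot.observe())
E
```

```text
pics
top {'camera_matrix': array([[474.96319791,   0.        , 316.93255761],
       [  0.        , 474.96319791, 239.13494588],
       [  0.        ,   0.        ,   1.        ]]), 'k1': 0.004976113147600424, 'extrinsics': array([[ 0.02453361, -0.99968114, -0.00597715, -0.01583706],
       [ 0.99433679,  0.02378315,  0.10357948, -0.54432541],
       [-0.10340429, -0.00848448,  0.99460322, -0.97615504],
       [ 0.        ,  0.        ,  0.        ,  1.        ]])}
scene {'camera_matrix': array([[586.81465108,   0.        , 319.72131257],
       [  0.        , 586.81465108, 243.9437726 ],
       [  0.        ,   0.        ,   1.        ]]), 'k1': -0.040316439759909325, 'extrinsics': array([[-0.48957989,  0.87180354, -0.0164353 ,  0.25847393],
       [-0.5392862 , -0.2879287 ,  0.79137062,  0.26351232],
       [ 0.68518751,  0.39630247,  0.61111572, -1.49979924],
       [ 0.        ,  0.        ,  0.        ,  1.        ]])}
{'time': 0.1, 'qpos': array([-1.27168779,  0.70701593, -0.02762617,  1.48492279,  0.02201434,
        0.95088651, -0.07549003]), 'dq': array([-9.49435260e-04, -1.97096772e-03,  1.48936619e-05, -1.94341907e-03,
       -3.85100851e-04, -5.14062884e-05,  1.17892058e-03]), 'effort': array([ 1.97500383e-03, -8.84284687e+01,  1.23664711e+00, -2.36449867e+01,
        1.70510524e-02,  5.04192692e-03, -2.13265787e-05]), 'eef_pos': array([0.19213859, 0.54178821, 0.3034953 ]), 'tcp_rot': array([-5.32695122e-01, -3.09597279e+00,  1.44690106e-03]), 'contact_force': array([-1.00784088, -0.62744383,  0.04025325]), 'torque': array([-0.01817079, -0.04298949,  0.00647145]), 'gripper_force': 0.0, 'width': 0.0851412965810245}
```

View pics/top0.png

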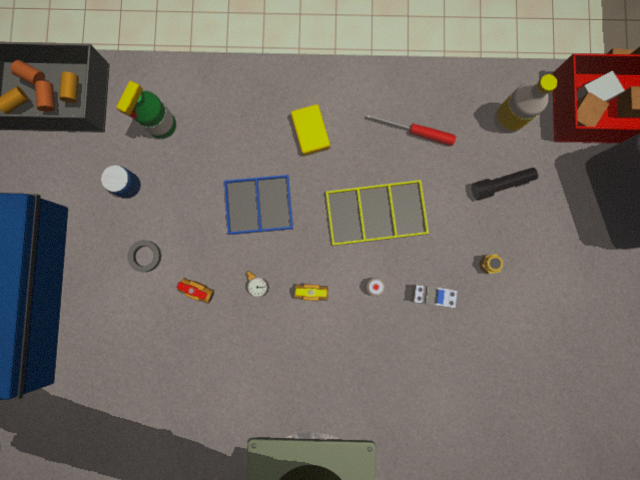

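View pics/scene0.png

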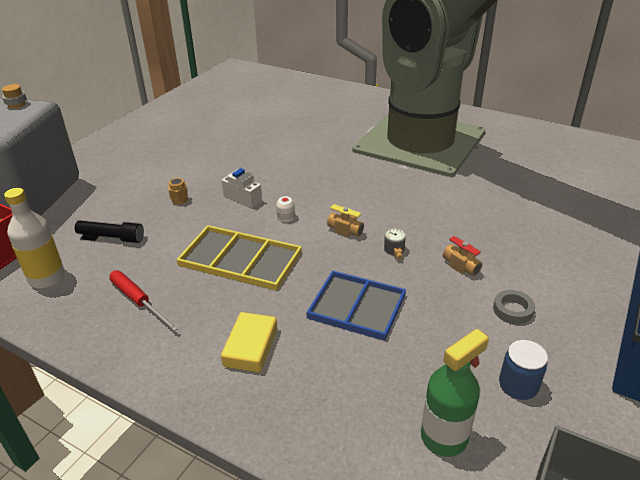

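The top view (x up, y left) shows the blue tray at (258,205) and the yellow tray at (377,212). The parts are the red valve (195,290), gauge (257,286) with its stem up-left, gas valve (311,292), fuse cap (375,287), breaker (435,296) and union (492,264). The scene view agrees with this.

```bash
cat > see.py <<'E'
import numpy as np, cv2
from cell import bot
def cloud(name="top"):
    p,d=bot.snapshot(name); c=bot.camera_params(name); K,E=c["camera_matrix"],c["extrinsics"]
    u,v=np.meshgrid(np.arange(640.),np.arange(480.))
    uv=cv2.undistortPoints(np.stack([u,v],-1).reshape(-1,1,2),K,np.array([c["k1"],0,0,0,0.])).reshape(480,640,2)
    X=np.stack([uv[...,0]*d,-uv[...,1]*d,-d],-1)
    W=(X-E[:3,3])@E[:3,:3]
    W[d==0]=np.nan
    return p,W
BOX=dict(gauge=(238,264,276,304),gas=(288,275,333,310),cap=(360,272,390,303),breaker=(408,278,464,314),union=(475,248,510,280),red=(172,272,218,308),blue=(218,170,298,240),yellow=(320,174,434,250))
def sub(p,W,box):
    a,b,c,d=box; return p[b:d,a:c].reshape(-1,3).astype(int),W[b:d,a:c].reshape(-1,3)
def rect(P):
    (c,s,a)=cv2.minAreaRect((P[:,:2]*1000).astype(np.float32)); s=list(s)
    if s[0]<s[1]: s=s[::-1];a+=90
    return f"c=({c[0]:.1f},{c[1]:.1f}) size=({s[0]:.1f},{s[1]:.1f}) long-axis={(a+90)%180-90:.1f}"
E
python3 - <<'E'
from see import *
p,W=cloud()
Z=W[...,2]; print("bench z", np.nanmedian(Z[310:400,150:500]))
for n,b in BOX.items():
    c,P=sub(p,W,b); z=P[:,2]; hi=z>(.01 if n in("blue","yellow") else .025)
    print(n,"max z %.3f"%np.nanmax(z),hi.sum(),rect(P[hi]))
    for lo in (.008,.015,.030,.045): 
        m=z>lo
        if n not in("blue","yellow") and m.sum()>5: print("   >",lo,m.sum(),rect(P[m]),"mean",(P[m].mean(0)*1000).round(1))
crop=cv2.resize(p[240:320,170:515,::-1],None,fx=2.3,fy=2.3,interpolation=2)
crop2=[cv2.resize(p[b[1]:b[3],b[0]:b[2],::-1],(260,260),interpolation=2) for b in (BOX['gauge'],BOX['union'],BOX['breaker'])]
cv2.imwrite("pics/crop0.png",np.vstack([crop[:,:780],np.hstack(crop2)]))
E
```

```text
bench z -0.0015544444012775824
gauge max z 0.040 297 c=(440.9,119.5) size=(38.3,37.4) long-axis=-88.6
   > 0.008 363 c=(449.5,122.3) size=(57.8,39.0) long-axis=15.8 mean [443.8 121.8  31.1]
   > 0.015 337 c=(443.3,126.0) size=(53.0,39.6) long-axis=66.2 mean [442.6 121.1  32.5]
   > 0.03 295 c=(440.9,119.5) size=(38.3,37.4) long-axis=-88.6 mean [440.5 119.9  34.6]
gas max z 0.057 447 c=(433.2,8.2) size=(69.2,33.2) long-axis=-88.6
   > 0.008 515 c=(433.1,8.4) size=(70.0,33.3) long-axis=-89.0 mean [432.5   7.8  38.9]
   > 0.015 515 c=(433.1,8.4) size=(70.0,33.3) long-axis=-89.0 mean [432.5   7.8  38.9]
   > 0.03 365 c=(433.2,8.0) size=(68.8,33.2) long-axis=-88.6 mean [432.2   8.4  44.6]
   > 0.045 235 c=(432.6,8.6) size=(62.5,17.5) long-axis=85.2 mean [432.5   8.9  51.3]
cap max z 0.048 254 c=(446.5,-124.8) size=(36.4,36.3) long-axis=80.3
   > 0.008 274 c=(446.7,-124.0) size=(37.4,36.3) long-axis=33.4 mean [ 446.7 -122.9   38.1]
   > 0.015 269 c=(446.9,-124.4) size=(36.8,36.4) long-axis=28.1 mean [ 446.7 -123.1   38.7]
   > 0.03 251 c=(446.7,-124.6) size=(36.4,36.0) long-axis=-63.0 mean
[... 863 characters left out ...]
ng-axis=-79.3 mean [ 500.5 -367.7   42.7]
   > 0.045 153 c=(501.5,-369.7) size=(32.5,30.3) long-axis=-71.9 mean [ 501.2 -370.8   47. ]
red max z 0.057 468 c=(429.7,251.4) size=(69.1,33.9) long-axis=69.4
   > 0.008 564 c=(430.0,251.9) size=(70.6,34.0) long-axis=68.6 mean [430.4 248.1  37.5]
   > 0.015 546 c=(430.0,251.9) size=(70.6,34.0) long-axis=68.6 mean [430.4 248.6  38.3]
   > 0.03 363 c=(429.9,251.2) size=(68.2,33.3) long-axis=70.4 mean [430.7 250.7  45.1]
   > 0.045 246 c=(430.0,252.1) size=(63.0,17.8) long-axis=67.4 mean [430.  251.8  51.1]
blue max z 0.019 549 c=(619.2,128.2) size=(140.2,118.7) long-axis=-83.3
yellow max z 0.018 763 c=(607.5,-128.9) size=(208.4,118.4) long-axis=-81.6
```

View pics/crop0.png

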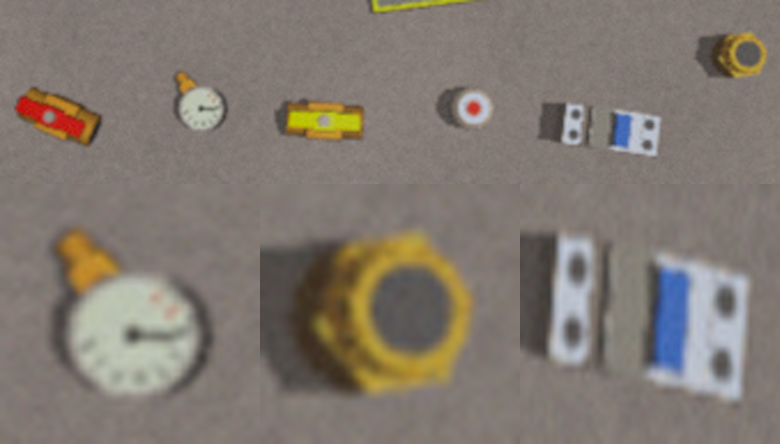

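Every measured size matches its spec to within about 2 mm, and so do the heights. Next I get the gauge stem direction and write the move helper.

```bash
cat > go.py <<'E'
# go.py X Y Z(mm) CLOSING_ANGLE(deg, world, mod 180): shortest yaw and the shift in the final tool axes
import sys, numpy as np
from scipy.spatial.transform import Rotation as R
from cell import bot
def go(x,y,z,a):
    s=bot.observe(); M=R.from_rotvec(s["tcp_rot"]).as_matrix(); p=s["eef_pos"]*1000
    cur=np.degrees(np.arctan2(M[1,1],M[0,1])); d=(a-cur+90)%180-90
    az=np.degrees(np.arctan2(y,x))
    F=R.from_euler('z',d,degrees=True).as_matrix()@M
    sh=F.T@(np.array([x,y,z])-p)/30
    print("t %.1f"%s["time"],"at",p.round(1),"closing %.1f"%cur,"tilt %.2f"%np.degrees(np.arccos(-M[2,2])),"q7 %.2f"%s["qpos"][6],"width %.1f"%(s["width"]*1000),"Fz %.1f"%s["contact_force"][2])
    print("yaw units %.2f (or %.2f)"%(-d/5,(-d+(180 if d>0 else -180))/5),"then shift",sh.round(2))
if len(sys.argv)>1: go(*map(float,sys.argv[1:5]))
E
python3 - <<'E'
from see import *
p,W=cloud()
c,P=sub(p,W,BOX['gauge']); m=(P[:,2]>.006)&(P[:,2]<.022)&(np.hypot(P[:,0]-.441,P[:,1]-.1197)>.024)
d=P[m].mean(0)[:2]-[.441,.1197]; print(m.sum(),P[m].mean(0),np.degrees(np.arctan2(d[1],d[0])),np.hypot(*d))
for n,(x,y),a,bays in(("blue",(619.2,128.2),6.7,(-34,34)),("yellow",(607.5,-128.9),8.4,(-68,0,68))):
    t=np.radians(a)
    for b in bays: print(n,b,round(x-b*np.sin(t),1),round(y+b*np.cos(t),1))
E
python3 go.py 441 119.7 200 126
```

```text
45 [0.46540869 0.13936019 0.01553043] 38.85000358167911 0.0313417792795236
blue -34 623.2 94.4
blue 34 615.2 162.0
yellow -68 617.4 -196.2
yellow 0 607.5 -128.9
yellow 68 597.6 -61.6
t 0.2 at [192.1 541.8 303.6] closing 70.5 tilt 0.04 q7 -0.08 width 85.5 Fz 0.3
yaw units -11.11 (or 24.89) then shift [  1.56 -16.26   3.46]
```

```bash
python3 -m handwheel '[[[0,0,0.3],-1],[[0,0,0.3],-1],[[0,0,0.3],-1],[[0,0,0.3],-1],[[0,0,0.3],-1],[[0,0,0.3],-1],[[0,0,0.3],-1],[[0,0,0.3],-1],[[0,0,0.3],-1],[[0,0,0.3],-1],[[0,0,0.3],-1]]' 0 30
python3 -m handwheel '[[[0.1,-1,0],0],[[0.1,-1,0],0],[[0.1,-1,0],0],[[0.1,-1,0],0],[[0.1,-1,0],0],[[0.1,-1,0],0],[[0.1,-1,0],0],[[0.1,-1,0],0],[[0.1,-1,0],0],[[0.1,-1,0],0],[[0.1,-1,0],0],[[0.1,-1,0],0],[[0.1,-1,0],0],[[0.1,-1,0],0],[[0.1,-1,0],0],[[0.1,-1,0],0],[[0,0,0],0],[[0,0,0],0]]'
python3 go.py 441 119.7 84 126
```

```text
time: 1.12
eef_pos: [0.1922, 0.5418, 0.2043]
tcp_rot: [0.963, -2.99, 0.0]
contact_force: [-0.3, 0.1, 0.6]
width: 0.0853
gripper_force: 0.0
time: 2.62
eef_pos: [0.4321, 0.1219, 0.2048]
tcp_rot: [0.952, -2.994, 0.0]
contact_force: [0.3, 0.7, -0.6]
width: 0.0854
gripper_force: 0.0
t 2.6 at [432.1 121.9 204.8] closing 125.3 tilt 0.01 q7 1.27 width 85.4 Fz -0.6
yaw units -0.14 (or 35.86) then shift [-0.2  -0.24  4.03]
```

```bash
python3 -m handwheel '[[[-0.2,-0.24,0],-0.1],[[0,0,0.8],0],[[0,0,0.8],0],[[0,0,0.8],0],[[0,0,0.8],0],[[0,0,0.8],0],[[0,0,0],0],[[0,0,0],0]]' 0 30
python3 -m handwheel '[[[0,0,0],0],[[0,0,0],0],[[0,0,0],0],[[0,0,0],0],[[0,0,0],0],[[0,0,0],0],[[0,0,0],0],[[0,0,0],0]]' 1 30
python3 go.py 597.6 -61.6 210 98.4
```

```text
time: 3.28
eef_pos: [0.4399, 0.1217, 0.0848]
tcp_rot: [0.972, -2.985, 0.0]
contact_force: [-0.6, -0.1, 1.9]
width: 0.0853
gripper_force: 0.0
time: 3.95
eef_pos: [0.441, 0.1207, 0.0858]
tcp_rot: [-0.969, 2.987, -0.0]
contact_force: [-1.6, -0.1, 14.7]
width: 0.0392
gripper_force: 28.3
t 4.0 at [441.  120.7  85.8] closing 126.0 tilt 0.08 q7 1.16 width 39.2 Fz 14.7
yaw units 5.51 (or -30.49) then shift [-4.28 -6.78 -4.13]
```

```bash
python3 -m handwheel '[[[0,0,-0.4],0],[[0,0,-0.8],0],[[0,0,-0.8],1],[[0,0,-0.8],1],[[0,0,-0.8],1],[[0,0,-0.6],1],[[0,0,0],1],[[0,0,0],0.5],[[-0.5,-0.8,0],0],[[-0.5,-0.8,0],0],[[-0.5,-0.8,0],0],[[-0.5,-0.8,0],0],[[-0.5,-0.8,0],0],[[-0.5,-0.8,0],0],[[-0.5,-0.8,0],0],[[-0.5,-0.8,0],0],[[-0.28,-0.38,0],0],[[0,0,0],0],[[0,0,0],0]]' 1 30
python3 go.py 597.6 -61.6 91 98.4
```

```text
time: 5.53
eef_pos: [0.5975, -0.0619, 0.211]
tcp_rot: [0.23, -3.133, -0.0]
contact_force: [0.4, -0.5, -1.2]
width: 0.0389
gripper_force: 31.4
t 5.5 at [597.5 -61.9 211. ] closing 98.4 tilt 0.02 q7 1.43 width 38.9 Fz -1.2
yaw units 0.00 (or -36.00) then shift [-0.01  0.01  4.  ]
```

```bash
python3 -m handwheel '[[[0,0,0.8],0],[[0,0,0.8],0],[[0,0,0.8],0],[[0,0,0.8],0],[[0,0,0.6],0],[[0,0,0.16],0],[[0,0,0],0],[[0,0,0],0]]' 1 30
python3 -m handwheel '[[[0,0,0],0],[[0,0,0],0],[[0,0,0],0],[[0,0,-0.5],0],[[0,0,-0.8],0],[[0,0,-0.8],0],[[0,0,-0.8],0],[[0,0,-0.8],0],[[0,0,0],0]]' 0.4 30
python3 go.py 432.8 8.3 82 0
```

```text
time: 6.2
eef_pos: [0.5978, -0.061, 0.093]
tcp_rot: [-0.233, 3.132, 0.0]
contact_force: [0.3, -0.4, -1.7]
width: 0.039
gripper_force: 31.5
time: 6.95
eef_pos: [0.5989, -0.0615, 0.2077]
tcp_rot: [-0.231, 3.127, -0.001]
contact_force: [-0.5, -0.5, 0.9]
width: 0.0514
gripper_force: 0.0
t 7.0 at [598.9 -61.5 207.7] closing 98.5 tilt 0.34 q7 1.43 width 51.4 Fz 0.9
yaw units -16.31 (or 19.69) then shift [-2.3   5.54  4.2 ]
```

```bash
python3 -m handwheel '[[[0,0,0],1],[[0,0,0],1],[[0,0,0],1],[[0,0,0],1],[[0,0,0],1],[[0,0,0],1],[[0,0,0],1],[[0,0,0],1],[[0,0,0],1],[[0,0,0],1],[[0,0,0],1],[[0,0,0],1],[[0,0,0],1],[[0,0,0],1],[[0,0,0],1],[[0,0,0],1],[[0,0,0],1],[[0,0,0],1],[[0,0,0],1],[[0,0,0],0.7]]' 0 30
python3 -m handwheel '[[[0.3,-0.8,0],0],[[0.3,-0.8,0],0],[[0.3,-0.8,0],0],[[0.3,-0.8,0],0],[[0.3,-0.8,0],0],[[0.3,-0.8,0],0],[[0.5,-0.74,0],0],[[0,0,0],0],[[0,0,0],0]]'
python3 go.py 432.8 8.3 82 0
```

```text
time: 8.62
eef_pos: [0.5977, -0.0614, 0.2032]
tcp_rot: [2.227, 2.215, 0.0]
contact_force: [0.6, -0.7, 0.4]
width: 0.0855
gripper_force: 0.0
time: 9.37
eef_pos: [0.4312, 0.0081, 0.2035]
tcp_rot: [2.221, 2.222, 0.001]
contact_force: [0.9, -0.4, 0.1]
width: 0.0853
gripper_force: 0.0
t 9.4 at [431.2   8.1 203.5] closing 0.0 tilt 0.02 q7 0.08 width 85.3 Fz 0.1
yaw units 0.01 (or -35.99) then shift [0.01 0.05 4.05]
```

```bash
python3 -m handwheel '[[[0,0.05,0.8],0],[[0,0,0.8],0],[[0,0,0.8],0],[[0,0,0.8],0],[[0,0,0.6],0],[[0,0,0.25],0],[[0,0,0],0],[[0,0,0],0]]' 0 40
python3 -m handwheel '[[[0,0,0],0],[[0,0,0],0],[[0,0,0],0],[[0,0,0],0],[[0,0,0],0],[[0,0,0],0],[[0,0,0],0],[[0,0,0],0]]' 1 40
python3 go.py 607.5 -128.9 210 98.4
```

```text
time: 10.03
eef_pos: [0.4333, 0.0073, 0.082]
tcp_rot: [2.222, 2.22, 0.0]
contact_force: [-0.5, 0.9, 0.0]
width: 0.0852
gripper_force: 0.0
time: 10.7
eef_pos: [0.4334, 0.0076, 0.0822]
tcp_rot: [2.221, 2.22, 0.001]
contact_force: [0.6, 0.7, 12.9]
width: 0.0335
gripper_force: 39.0
t 10.7 at [433.4   7.6  82.2] closing -0.0 tilt 0.08 q7 0.09 width 33.5 Fz 12.9
yaw units 16.32 (or -19.68) then shift [ 5.08  5.35 -4.25]
```

```bash
python3 -m handwheel '[[[0,0,-0.4],0],[[0,0,-0.8],0],[[0,0,-0.8],1],[[0,0,-0.8],1],[[0,0,-0.8],1],[[0,0,-0.65],1],[[0,0,0],1],[[0,0,0],1],[[0,0,0],1],[[0,0,0],1],[[0,0,0],1],[[0,0,0],1],[[0,0,0],1],[[0,0,0],1],[[0,0,0],1],[[0,0,0],1],[[0,0,0],1],[[0,0,0],1],[[0,0,0],0.32],[[0,0,0],0]]' 1 40
python3 -m handwheel '[[[0.7,0.7,0],0],[[0.7,0.7,0],0],[[0.7,0.7,0],0],[[0.7,0.7,0],0],[[0.7,0.7,0],0],[[0.7,0.7,0],0],[[0.7,0.7,0],0],[[0.18,0.45,0],0],[[0,0,0],0],[[0,0,0],0]]'
python3 go.py 607.5 -128.9 88 98.4
```

```text
time: 12.37
eef_pos: [0.4329, 0.0077, 0.2091]
tcp_rot: [3.133, 0.23, -0.0]
contact_force: [-0.1, 0.2, -2.8]
width: 0.0332
gripper_force: 41.8
time: 13.2
eef_pos: [0.6068, -0.1297, 0.2087]
tcp_rot: [3.133, 0.231, -0.001]
contact_force: [-1.3, 0.7, -3.2]
width: 0.0333
gripper_force: 41.8
t 13.2 at [ 606.8 -129.7  208.7] closing -81.6 tilt 0.05 q7 -0.79 width 33.3 Fz -3.2
yaw units 0.01 (or -35.99) then shift [ 0.03 -0.02  4.02]
```

```bash
python3 -m handwheel '[[[0,0,0.8],0],[[0,0,0.8],0],[[0,0,0.8],0],[[0,0,0.8],0],[[0,0,0.6],0],[[0,0,0.2],0],[[0,0,0],0],[[0,0,0],0]]' 1 40
python3 -m handwheel '[[[0,0,0],0],[[0,0,0],0],[[0,0,0],0],[[0,0,-0.5],0],[[0,0,-0.8],0],[[0,0,-0.8],0],[[0,0,-0.8],0],[[0,0,-0.8],0],[[0,0,-0.2],0],[[0,0,0],0]]' 0.4 40
python3 go.py 501 -370.2 80 10.7
```

```text
time: 13.87
eef_pos: [0.6073, -0.1288, 0.09]
tcp_rot: [3.133, 0.231, 0.001]
contact_force: [0.0, 0.7, -0.9]
width: 0.0337
gripper_force: 41.8
time: 14.7
eef_pos: [0.6077, -0.1292, 0.2082]
tcp_rot: [3.132, 0.23, 0.005]
contact_force: [-0.2, -0.6, -0.8]
width: 0.0514
gripper_force: 0.0
t 14.7 at [ 607.7 -129.2  208.2] closing -81.6 tilt 0.18 q7 -0.79 width 51.4 Fz -0.8
yaw units 17.54 (or -18.46) then shift [7.22 4.98 4.3 ]
```

```bash
python3 -m handwheel '[[[0,0,0],-1],[[0,0,0],-1],[[0,0,0],-1],[[0,0,0],-1],[[0,0,0],-1],[[0,0,0],-1],[[0,0,0],-1],[[0,0,0],-1],[[0,0,0],-1],[[0,0,0],-1],[[0,0,0],-1],[[0,0,0],-1],[[0,0,0],-1],[[0,0,0],-1],[[0,0,0],-1],[[0,0,0],-1],[[0,0,0],-1],[[0,0,0],-1],[[0,0,0],-0.46],[[0,0,0],0]]' 0 40
python3 -m handwheel '[[[-0.8,-0.55,0],0],[[-0.8,-0.55,0],0],[[-0.8,-0.55,0],0],[[-0.8,-0.55,0],0],[[-0.8,-0.55,0],0],[[-0.8,-0.55,0],0],[[-0.8,-0.55,0],0],[[-0.8,-0.55,0],0],[[-0.8,-0.55,0],0],[[0,0,0],0],[[0,0,0],0]]'
python3 go.py 501 -370.2 80 10.7
```

```text
time: 16.37
eef_pos: [0.6069, -0.129, 0.2052]
tcp_rot: [-2.002, -2.42, 0.0]
contact_force: [-0.2, 0.3, -0.2]
width: 0.0853
gripper_force: 0.0
time: 17.28
eef_pos: [0.5003, -0.3699, 0.2055]
tcp_rot: [-2.01, -2.414, 0.0]
contact_force: [-0.1, 0.3, 0.5]
width: 0.0856
gripper_force: 0.0
t 17.3 at [ 500.3 -369.9  205.5] closing 10.4 tilt 0.04 q7 0.81 width 85.6 Fz 0.5
yaw units -0.05 (or 35.95) then shift [-0.02  0.03  4.18]
```

```bash
python3 -m handwheel '[[[0,0.03,0.8],-0.05],[[0,0,0.8],0],[[0,0,0.8],0],[[0,0,0.8],0],[[0,0,0.7],0],[[0,0,0.28],0],[[0,0,0],0],[[0,0,0],0]]' 0 40
python3 -m handwheel '[[[0,0,0],0],[[0,0,0],0],[[0,0,0],0],[[0,0,0],0],[[0,0,0],0],[[0,0,0],0],[[0,0,0],0],[[0,0,0],0]]' 1 40
python3 go.py 617.4 -196.2 210 8.4
```

```text
time: 17.95
eef_pos: [0.5025, -0.3682, 0.0812]
tcp_rot: [2.0, 2.423, 0.0]
contact_force: [0.9, -0.0, 0.7]
width: 0.0849
gripper_force: 0.0
time: 18.62
eef_pos: [0.5024, -0.3688, 0.0816]
tcp_rot: [1.999, 2.422, 0.0]
contact_force: [-1.7, 1.5, 8.0]
width: 0.0372
gripper_force: 40.5
t 18.6 at [ 502.4 -368.8   81.6] closing 10.9 tilt 0.06 q7 0.82 width 37.2 Fz 8.0
yaw units 0.50 (or -35.50) then shift [ 5.13  4.64 -4.28]
```

```bash
python3 -m handwheel '[[[0,0,-0.4],0],[[0,0,-0.8],0],[[0,0,-0.8],0],[[0,0,-0.8],0],[[0,0,-0.8],0],[[0,0,-0.68],0.5],[[0.7,0.6,0],0],[[0.7,0.6,0],0],[[0.7,0.6,0],0],[[0.7,0.6,0],0],[[0.7,0.6,0],0],[[0.7,0.6,0],0],[[0.7,0.6,0],0],[[0.23,0.44,0],0],[[0,0,0],0],[[0,0,0],0]]' 1 40
python3 go.py 617.4 -196.2 87 8.4
```

```text
time: 19.95
eef_pos: [0.6174, -0.1954, 0.2097]
tcp_rot: [2.051, 2.38, -0.0]
contact_force: [0.0, -0.8, -1.8]
width: 0.0372
gripper_force: 40.8
t 19.9 at [ 617.4 -195.4  209.7] closing 8.5 tilt 0.01 q7 0.49 width 37.2 Fz -1.8
yaw units 0.02 (or -35.98) then shift [-0.02 -0.    4.09]
```

```bash
python3 -m handwheel '[[[0,0,0.8],0],[[0,0,0.8],0],[[0,0,0.8],0],[[0,0,0.8],0],[[0,0,0.7],0],[[0,0,0.15],0],[[0,0,0],0],[[0,0,0],0]]' 1 40
python3 -m handwheel '[[[0,0,0],0],[[0,0,0],0],[[0,0,0],0],[[0,0,-0.5],0],[[0,0,-0.8],0],[[0,0,-0.8],0],[[0,0,-0.8],0],[[0,0,-0.8],0],[[0,0,-0.2],0],[[0,0,0],0]]' 0.4 40
python3 go.py 430.9 -248.8 86 -6.7
python3 - <<'E'
from see import *
p,W=cloud(); cv2.imwrite("pics/top1.png",cv2.resize(p[160:320,160:520,::-1],(800,356),interpolation=2))
E
```

```text
time: 20.62
eef_pos: [0.6171, -0.1968, 0.0885]
tcp_rot: [2.053, 2.377, -0.0]
contact_force: [1.2, 0.2, -1.6]
width: 0.0372
gripper_force: 40.8
time: 21.45
eef_pos: [0.6178, -0.1962, 0.2076]
tcp_rot: [2.05, 2.376, 0.002]
contact_force: [0.1, -0.1, -1.1]
width: 0.0514
gripper_force: 0.0
t 21.4 at [ 617.8 -196.2  207.6] closing 8.4 tilt 0.22 q7 0.49 width 51.4 Fz -1.1
yaw units 3.02 (or -32.98) then shift [-2.46 -6.    4.04]
```

View pics/top1.png

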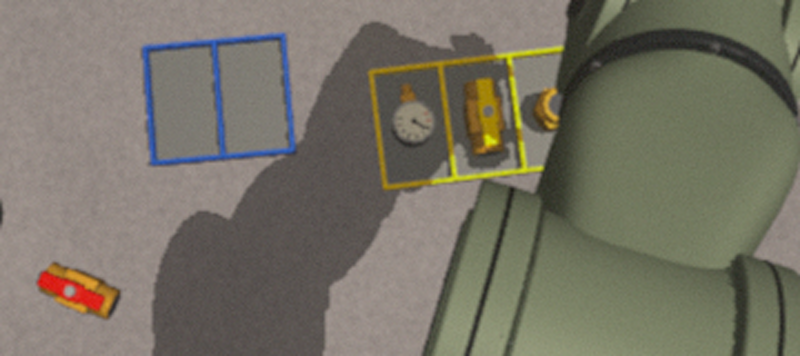

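The picture shows the gauge (412,122), gas valve (487,112) and union (548,108) upright in separate yellow bays, and the red valve is where it was. The breaker is next.

```bash
python3 -m handwheel '[[[0,0,0],1],[[0,0,0],1],[[0,0,0],1],[[-0.35,-0.85,0],0],[[-0.35,-0.85,0],0],[[-0.35,-0.85,0],0],[[-0.35,-0.85,0],0],[[-0.35,-0.85,0],0],[[-0.35,-0.85,0],0],[[-0.35,-0.9,0],0],[[0,0,0],0],[[0,0,0],0]]' 0 40
python3 go.py 430.9 -248.8 86 -6.7
```

```text
time: 22.5
eef_pos: [0.429, -0.2488, 0.2043]
tcp_rot: [-2.346, -2.088, 0.001]
contact_force: [1.0, 0.7, -0.7]
width: 0.0854
gripper_force: 0.0
t 22.5 at [ 429.  -248.8  204.3] closing -6.7 tilt 0.08 q7 0.51 width 85.4 Fz -0.7
yaw units 0.01 (or -35.99) then shift [0.01 0.07 3.94]
```

```bash
python3 -m handwheel '[[[0,0.07,0.8],0],[[0,0,0.8],0],[[0,0,0.8],0],[[0,0,0.8],0],[[0,0,0.5],0],[[0,0,0.24],0],[[0,0,0],0],[[0,0,0],0]]' 0 40
python3 -m handwheel '[[[0,0,0],0],[[0,0,0],0],[[0,0,0],0],[[0,0,0],0],[[0,0,0],0],[[0,0,0],0],[[0,0,0],0],[[0,0,0],0]]' 1 40
python3 go.py 623.2 94.4 210 96.7
```

```text
time: 23.17
eef_pos: [0.4324, -0.2485, 0.0866]
tcp_rot: [-2.345, -2.091, 0.0]
contact_force: [-0.0, -0.7, 0.9]
width: 0.0853
gripper_force: 0.0
time: 23.83
eef_pos: [0.4324, -0.2487, 0.087]
tcp_rot: [2.345, 2.09, 0.001]
contact_force: [0.0, 0.7, 9.2]
width: 0.0356
gripper_force: 40.1
t 23.8 at [ 432.4 -248.7   87. ] closing -6.6 tilt 0.05 q7 0.53 width 35.6 Fz 9.2
yaw units 15.35 (or -20.65) then shift [  7.65 -10.61  -4.11]
```

```bash
python3 -m handwheel '[[[0,0,-0.4],0],[[0,0,-0.8],0],[[0,0,-0.8],1],[[0,0,-0.8],1],[[0,0,-0.8],1],[[0,0,-0.51],1],[[0,0,0],1],[[0,0,0],1],[[0,0,0],1],[[0,0,0],1],[[0,0,0],1],[[0,0,0],1],[[0,0,0],1],[[0,0,0],1],[[0,0,0],1],[[0,0,0],1],[[0,0,0],1],[[0,0,0],0.35],[[0,0,0],0]]' 1 40
python3 -m handwheel '[[[0.5,-0.7,0],0],[[0.5,-0.7,0],0],[[0.5,-0.7,0],0],[[0.5,-0.7,0],0],[[0.5,-0.7,0],0],[[0.5,-0.7,0],0],[[0.5,-0.7,0],0],[[0.5,-0.7,0],0],[[0.5,-0.7,0],0],[[0.5,-0.7,0],0],[[0.5,-0.7,0],0],[[0.5,-0.7,0],0],[[0.5,-0.7,0],0],[[0.5,-0.7,0],0],[[0.5,-0.7,0],0],[[0.15,-0.1,0],0],[[0,0,0],0],[[0,0,0],0]]'
python3 go.py 623.2 94.4 92.5 96.7
```

```text
time: 25.42
eef_pos: [0.4321, -0.2484, 0.2097]
tcp_rot: [3.136, 0.183, -0.0]
contact_force: [0.3, 0.4, -2.8]
width: 0.0357
gripper_force: 40.9
time: 26.92
eef_pos: [0.6228, 0.093, 0.2095]
tcp_rot: [3.135, 0.184, -0.001]
contact_force: [-1.1, -1.0, -2.6]
width: 0.0358
gripper_force: 41.1
t 26.9 at [622.8  93.  209.5] closing -83.3 tilt 0.05 q7 -1.12 width 35.8 Fz -2.6
yaw units 0.01 (or -35.99) then shift [ 0.02 -0.05  3.9 ]
```

```bash
python3 -m handwheel '[[[0,-0.05,0.8],0],[[0,0,0.8],0],[[0,0,0.8],0],[[0,0,0.8],0],[[0,0,0.55],0],[[0,0,0.15],0],[[0,0,0],0],[[0,0,0],0]]' 1 40
python3 -m handwheel '[[[0,0,0],0],[[0,0,0],0],[[0,0,0],0],[[0,0,-0.5],0],[[0,0,-0.8],0],[[0,0,-0.8],0],[[0,0,-0.8],0],[[0,0,-0.8],0],[[0,0,-0.2],0],[[0,0,0],0]]' 0.4 30
python3 go.py 446.6 -124.7 81 6.7
```

```text
time: 27.58
eef_pos: [0.6229, 0.0943, 0.0934]
tcp_rot: [3.136, 0.182, 0.0]
contact_force: [-0.3, 0.4, -2.4]
width: 0.0354
gripper_force: 41.1
time: 28.42
eef_pos: [0.6234, 0.0953, 0.2124]
tcp_rot: [-3.136, -0.183, -0.005]
contact_force: [-0.5, 0.3, -0.4]
width: 0.0514
gripper_force: 0.0
t 28.4 at [623.4  95.3 212.4] closing -83.3 tilt 0.19 q7 -1.12 width 51.4 Fz -0.4
yaw units 18.00 (or -18.00) then shift [6.58 6.71 4.4 ]
```

```bash
python3 -m handwheel '[[[0,0,0],-1],[[0,0,0],-1],[[0,0,0],-1],[[0,0,0],-1],[[0,0,0],-1],[[0,0,0],-1],[[0,0,0],-1],[[0,0,0],-1],[[0,0,0],-1],[[0,0,0],-1],[[0,0,0],-1],[[0,0,0],-1],[[0,0,0],-1],[[0,0,0],-1],[[0,0,0],-1],[[0,0,0],-1],[[0,0,0],-1],[[0,0,0],-1],[[0,0,0],0]]' 0 30
python3 -m handwheel '[[[-0.7,-0.7,0],0],[[-0.7,-0.7,0],0],[[-0.7,-0.7,0],0],[[-0.7,-0.7,0],0],[[-0.7,-0.7,0],0],[[-0.7,-0.7,0],0],[[-0.7,-0.7,0],0],[[-0.7,-0.7,0],0],[[-0.7,-0.7,0],0],[[-0.28,-0.35,0],0],[[0,0,0],0],[[0,0,0],0]]'
python3 go.py 446.6 -124.7 81 6.7
```

```text
time: 30.0
eef_pos: [0.6227, 0.0952, 0.2092]
tcp_rot: [-2.083, -2.351, 0.001]
contact_force: [-0.2, 0.5, -0.7]
width: 0.0852
gripper_force: 0.0
time: 31.0
eef_pos: [0.4476, -0.1241, 0.2097]
tcp_rot: [-2.092, -2.343, 0.0]
contact_force: [0.3, 0.4, -0.3]
width: 0.0853
gripper_force: 0.0
t 31.0 at [ 447.6 -124.1  209.7] closing 6.5 tilt 0.02 q7 0.52 width 85.3 Fz -0.3
yaw units -0.05 (or 35.95) then shift [-0.02 -0.03  4.29]
```

```bash
python3 -m handwheel '[[[0,-0.03,0.8],0],[[0,0,0.8],0],[[0,0,0.8],0],[[0,0,0.8],0],[[0,0,0.8],0],[[0,0,0.29],0],[[0,0,0],0],[[0,0,0],0]]' 0 30
python3 -m handwheel '[[[0,0,0],0],[[0,0,0],0],[[0,0,0],0],[[0,0,0],0],[[0,0,0],0],[[0,0,0],0],[[0,0,0],0],[[0,0,0],0]]' 1 30
python3 go.py 615.2 162 210 6.7
```

```text
time: 31.67
eef_pos: [0.4471, -0.1236, 0.0814]
tcp_rot: [-2.088, -2.347, 0.0]
contact_force: [-0.2, 0.6, -0.0]
width: 0.0856
gripper_force: 0.0
time: 32.33
eef_pos: [0.4471, -0.124, 0.0818]
tcp_rot: [2.088, 2.346, 0.001]
contact_force: [-0.3, 0.7, 14.1]
width: 0.0374
gripper_force: 28.5
t 32.3 at [ 447.1 -124.    81.8] closing 6.7 tilt 0.07 q7 0.55 width 37.4 Fz 14.1
yaw units -0.01 (or 35.99) then shift [ 8.81  6.68 -4.27]
```

```bash
python3 -m handwheel '[[[0,0,-0.4],0],[[0,0,-0.8],0],[[0,0,-0.8],0],[[0,0,-0.8],0],[[0,0,-0.8],0],[[0,0,-0.67],0],[[0.7,0.5,0],0],[[0.7,0.5,0],0],[[0.7,0.5,0],0],[[0.7,0.5,0],0],[[0.7,0.5,0],0],[[0.7,0.5,0],0],[[0.7,0.5,0],0],[[0.7,0.5,0],0],[[0.7,0.5,0],0],[[0.7,0.5,0],0],[[0.7,0.5,0],0],[[0.7,0.5,0],0],[[0.41,0.68,0],0],[[0,0,0],0]]' 1 30
python3 -m handwheel '[[[0,0,0],0]]'
python3 go.py 615.2 162 87.5 6.7
```

```text
time: 34.0
eef_pos: [0.6166, 0.1653, 0.2088]
tcp_rot: [-2.084, -2.35, -0.003]
contact_force: [-1.7, -0.2, -0.4]
width: 0.0364
gripper_force: 30.7
time: 34.08
eef_pos: [0.6151, 0.1623, 0.2088]
tcp_rot: [-2.087, -2.348, 0.001]
contact_force: [-0.7, 1.0, -0.9]
width: 0.0369
gripper_force: 30.7
t 34.1 at [615.1 162.3 208.8] closing 6.7 tilt 0.03 q7 0.03 width 36.9 Fz -0.9
yaw units 0.00 (or -36.00) then shift [-0.01  0.    4.04]
```

```bash
python3 -m handwheel '[[[0,0,0.8],0],[[0,0,0.8],0],[[0,0,0.8],0],[[0,0,0.8],0],[[0,0,0.6],0],[[0,0,0.19],0],[[0,0,0],0],[[0,0,0],0]]' 1 30
python3 -m handwheel '[[[0,0,0],0],[[0,0,0],0],[[0,0,0],0],[[0,0,-0.5],0],[[0,0,-0.8],0],[[0,0,-0.8],0],[[0,0,-0.8],0],[[0,0,-0.8],0],[[0,0,-0.8],0],[[0,0,-0.8],0],[[0,0,0],0]]' 0.4 30
python3 -m handwheel '[[[0.9,-0.7,0],0],[[0.9,-0.7,0],0],[[0.9,-0.7,0],0],[[0.9,-0.7,0],0],[[0.9,-0.7,0],0],[[0.9,-0.7,0],0],[[0.9,-0.7,0],0],[[0.9,-0.7,0],0],[[0.9,-0.7,0],0],[[0.9,-0.7,0],0],[[0.9,-0.7,0],0],[[0.9,-0.5,0],0],[[0.9,-0.5,0],0],[[0,0,0],0],[[0,0,0],0]]'
python3 - <<'E'
from see import *
p,W=cloud(); cv2.imwrite("pics/top2.png",cv2.resize(p[160:320,160:520,::-1],(800,356),interpolation=2))
T=dict(blue=((619.2,128.2),6.7),yellow=((607.5,-128.9),8.4))
for n,x,y,t,lo in(("gauge",597.6,-61.6,"yellow",.025),("gas",607.5,-128.9,"yellow",.03),("union",617.4,-196.2,"yellow",.03),("breaker",623.2,94.4,"blue",.03),("cap",615.2,162,"blue",.03)):
    P=W.reshape(-1,3); m=(abs(P[:,0]*1000-x)<60)&(abs(P[:,1]*1000-y)<33)&(P[:,2]>lo); Q=P[m]
    c=np.array(cv2.minAreaRect((Q[:,:2]*1000).astype(np.float32))[0]); o,a=T[t]; a=np.radians(a); d=c-o
    print(n,m.sum(),rect(Q),"in tray x,y: %.1f %.1f"%(d[0]*np.cos(a)+d[1]*np.sin(a),-d[0]*np.sin(a)+d[1]*np.cos(a)),"z 95%%: %.1f"%(np.percentile(Q[:,2],95)*1000))
c,P=sub(p,W,BOX["red"]); print("red",rect(P[P[:,2]>.025]))
E
```

```text
time: 34.75
eef_pos: [0.6154, 0.1614, 0.0904]
tcp_rot: [2.089, 2.346, 0.001]
contact_force: [0.1, -0.2, -0.1]
width: 0.0364
gripper_force: 30.7
time: 35.67
eef_pos: [0.6163, 0.1619, 0.2533]
tcp_rot: [2.086, 2.344, 0.008]
contact_force: [1.3, -0.0, 1.4]
width: 0.0511
gripper_force: 0.0
time: 36.92
eef_pos: [0.314, 0.481, 0.2483]
tcp_rot: [-2.085, -2.35, -0.0]
contact_force: [0.8, -0.8, 0.3]
width: 0.0513
gripper_force: 0.0
gauge 294 c=(596.2,-60.5) size=(38.8,38.1) long-axis=0.9 in tray x,y: -1.2 69.3 z 95%: 41.4
gas 429 c=(605.0,-129.3) size=(70.8,34.2) long-axis=8.6 in tray x,y: -2.5 0.0 z 95%: 57.3
union 297 c=(614.1,-197.2) size=(42.4,37.8) long-axis=-83.1 in tray x,y: -3.5 -68.6 z 95%: 52.2
breaker 736 c=(620.6,93.8) size=(85.6,36.2) long-axis=6.8 in tray x,y: -2.6 -34.3 z 95%: 71.0
cap 249 c=(611.7,158.8) size=(37.0,34.4) long-axis=-3.3 in tray x,y: -3.8 31.3 z 95%: 48.5
red c=(430.1,251.8) size=(69.7,34.1) long-axis=69.4
```

View pics/top2.png

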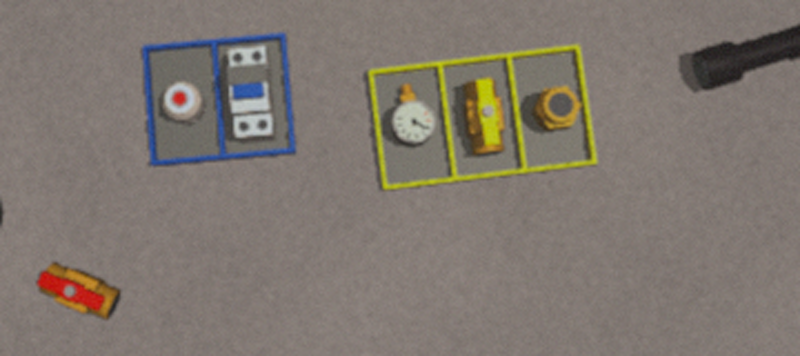

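The picture shows all five parts upright and flat in their own bays: cap (180,100), breaker (248,90), gauge (412,122), valve (486,112) and union (558,107). Each is within 5 mm of its bay centre, and the red valve has not moved. I'm handing the job in.

```bash
python3 -c "
from cell import bot
print(bot.job_done())"
```

```text
the job is handed in; nothing more can be done
None
```

I placed both kits and handed the job in at about 37 s of the 125 s limit: all five parts stood upright in their own bays within 5 mm of centre, and the red valve had not moved; no verdict came back on hand-in.

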